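# Hold the stop collar on the spindle flat of a print stand

### The arm

A 6-joint arm with a two-finger parallel gripper is mounted at the origin on the work surface. World frame = base frame: x ahead of the robot, y to its left, z up, the work surface at z = 0. Lengths are in m, angles in rad, forces in N, time in s.
With the tool pointing down it reaches from about 0.25 to 0.8 m from the base axis. Payload 8.5 kg.
Tool frame: the origin (TCP) lies on the mounting face of the last link; the fingertips stand 173 mm ahead of it and the grasp point (between the pads) lies 155 mm ahead of it; y points along the fingers, x is the direction in which the jaws open and shut, and the axes are right-handed (so a half turn about y gives the same grasp; the last joint's range is limited). The gripper opens to 85 mm and grips with 20 to 120 N. Pads are 22 mm wide; open, the fingers measure 114 mm over their backs; the gripper's body (76 mm by 85 mm) begins 54 mm behind the grasp point. The pads swing forward as they close: fully open they stand 13 mm farther back than shut.
Start: joints at [1.322, 0.238, -0.013, 1.319, 0, 1.571], TCP at [0.129, 0.509, 0.405] pointing down, gripper open.
Joint ranges: [-2.66, 2.66], [-1.03, 1.9], [-1.14, 1.46], [-1.82, 2.27], [-1.45, 1.34], [-3.14, 3.14]. Speed limits (rad/s): [2.22, 2.22, 2.79, 3.14, 3.14, 3.14].

### API

Orientations are given as a 3x3 rotation matrix whose columns are the frame's x, y, z axes.
In Python, from station import r gives the robot as it stands.
- The arm moves only by the tool send_rows, never from a script. Its argument "plan" is a list of rows, each a list of 7 numbers: the opening, from 0 (shut) to 1 (fully open), then the shift along the tool's x, y, z scaled (see below), then the turn, a rotation vector about the tool's x, y, z scaled (see below). A call has 1 to 8 rows; each row shifts and turns the commanded pose from where the row before left it, along the tool's axes as they then stand; what a row does not reach is not made up. The controller multiplies each number of a shift by 0.15 m and each number of a turn by 360 degrees. A row lasts 1/8 s, in which the tool goes at most 62.5 mm and 10.7 degrees, less where a joint would pass 70% of its speed; a pose out of reach is approached as far as the arm can. A call with a number of a shift or a turn outside -1 to 1 is refused whole. A call with a gripper value outside its range is refused whole. The fingers move at their own pace and stop on an object; the grip force is fixed at half the most. Time passes only in rows, so rows that do not move let the fingers close. It gives the time, the measured TCP pose, the force and the opening at its end, in the units of the state.
- r.get_obs(): the state, without advancing time (a new reading comes with each control period).
- r.grab_frame(name): name is "side" or "top"; returns the picture (420x560x3 uint8, red, green, blue); there is no depth.
- r.camera_model(name): a dict with "fx", "fy", "cx", "cy" (pixels), "view" (4x4, takes a point from world to camera coordinates). Camera axes: x right, y up, looking along -z (the intrinsics and any distortion apply to the point x, -y, -z); pixel columns grow to the right and rows downward; lengths in m; the calibration is good to about 2 mm. A picture is of the moment at which its call begins. camera_model takes no time and is no camera call.
- r.close_job(): hands the job in, once; it reports no verdict.
Trained networks look in the newest picture that a camera, given by its name, has taken for a name from the list of things; names that differ only in an ending like _2 or _b are one class to them, and where a whole thing is asked for, a point or a joint stands for the part that bears it (a point fixed in the world has none). Each returns a list of dicts, best first, with "p" (0 to 1); they miss things now and then, are a little off and sometimes report something else, mostly with a low value. They report only what shows in the picture. A call takes as long as a camera call. They do not tell look-alikes from the thing itself.
- r.find_in(camera, thing): "box" ([left, top, right, bottom] in pixels, round what is visible of it).
- r.cut_out(camera, thing): "mask" (420x560 bool, what is visible of it) and "box" ([left, top, right, bottom] in pixels, round what is visible of it).
- r.place_of(camera, thing): "location" ([column, row] in pixels: a listed point, or the origin of a listed thing).
The state is a dict: "time": time; "joints": joint angles; "qd": joint speeds; "tau": joint torques, N m; "eef_pos": TCP position; "orientation": TCP orientation; "ft_force": force on the tool from outside, world axes, zero at the start; "torque": the same for the moment, N m; "gripper_width": finger opening in m.
Only numpy, scipy, OpenCV 4.12 (cv2) and the standard library are available. Lean on these libraries where they do the work, as an engineer would, in place of code of your own. Each camera call takes 0.05 s, during which the arm holds its last target.

### The job

Grip the upper end of the print stand's steel spindle and turn it until its flat faces the yellow mark. Then pick up the dark collar with the red thumbscrew and slide it down over the spindle, screw over the flat, until it sits fully down on the shoulder. Finish while still gripping the collar and pushing it steadily sideways from its screw side, so that the screw's tip stays pressed on the flat (still facing the mark) ready for a helper to tighten it; leave everything else where it is.

Things in the scene. Friction and masses are not known exactly. Their poses are not given: they have to be found in the camera images.
- spindle (a joint): turning angle of the upright steel spindle in the print stand, rad, anticlockwise positive seen from above; 0 = its flat faces the stand's yellow mark (the flat then faces along +x of stand_boss). It turns freely either way (limits -3.1 and 3.1) against a light drag of 0.06 N m and stays where it is left. It starts between 0.5 and 1.45.
- spindle_top (a point): centre of the spindle's upper end, on its axis, 45 mm above the shoulder it rises from. The spindle is a 24 mm diameter D-shaft: one flat runs its whole exposed length, 7 mm from the axis, so it measures 19 mm across the flat and 24 mm elsewhere. The top 6 mm taper (to 16 mm diameter). x axis points out of the flat, z up along the axis. The flat is painted yellow, and a yellow line on the end runs to it.
- stand_boss (a point): print stand, fixed to the table: grey plate 150 x 130 x 10 mm, blue bearing housing 92 x 92 mm with its top at 35 mm, on it a round aluminium shoulder 36 mm in diameter with its top 60 mm above the table. This point is the centre of the shoulder's top, on the spindle axis; x points along the yellow mark painted on housing and plate, z up.
- collar: stop collar, loose, dark steel with a red thumbscrew, about 0.18 kg, lying flat on the table: 28 mm high, body 48 mm in diameter with two flat cheeks 28 mm long at +y and -y, 52 mm across the cheeks (grip these). Bore 28 mm in diameter (2 mm clearance all round the spindle). Origin at the centre of its underside, z up. The screw lies along +x at half height: red head 16 mm in diameter, from 30 to 43 mm from the collar's axis.
- collar_center (a point): centre of the collar, on its axis, 14 mm above its underside; axes as collar (x towards the red screw head)
- screw_tip (a point): flat inner end of the collar's screw, 8 mm in diameter, inside the bore 9 mm from the collar's axis on the +x side; the screw does not turn or move in the collar. With collar and spindle on one axis it clears the flat by 2 mm, so the collar passes down only when the screw is over the flat. Pressing the tip on the flat takes a steady sideways push of about 5 to 15 N; friction on the shoulder uses up part of it if the collar is also pressed down hard.
- tape: bystander: roll of brown tape standing on its flat side, 90 mm across, 48 mm high; origin at the centre of its underside; leave it where it is
- spacer: bystander: plain bright aluminium spacer ring without a screw, 40 mm across, 20 mm high; origin at the centre of its underside; leave it where it is
- ink_black: bystander: black ink jar, 66 mm across, 85 mm high; origin at the centre of its underside; leave it where it is
- ink_pink: bystander: pink ink jar, 66 mm across, 85 mm high; origin at the centre of its underside; leave it where it is
- mug: bystander: blue mug, 76 mm across, 90 mm high, with a handle; origin at the centre of its underside; leave it where it is
- squeegee: bystander: wooden squeegee lying flat, 220 x 53 x 22 mm, long axis along its x; origin at the centre of its underside; leave it where it is
- spatula: bystander: ink spatula lying flat along its x; origin at the centre of its underside; leave it where it is
Not all that is in view belongs to the job. What is shaped like the part that bears spindle but purple is not meant.

How it is judged:
By the outcome, as a careful person would: the job done as asked, in the order asked, and still so for the second after the job is handed in, while the arm keeps its last pose, push and grip.
It also fails if it takes over 61 s, if anything falls off the work surface, if the arm or the gripper's body presses on something with over 40 N, if the wrist force passes 120 N, or if a joint passes its speed limit or range.

## Working session

There is one attempt and no reset: what is moved stays moved. The work goes in short steps, Python scripts to look and compute and a tool call to move; the robot and the scene stay as the last step left them, time stands still between calls to the robot, and variables do not carry over. Pictures are saved under pics/ and viewed, and the job is handed in when it is done.

Besides the shell and the picture viewer there is one more tool, called by a JSON object that holds its "op" and its "data", one argument or row to a line. send_rows: Moves the arm, as the interface text tells. Shifts and turns lie within -1 to 1; 1 stands for 0.15 m of shift or 360 degrees of turn. Its arguments: {"type":"object","properties":{"plan":{"type":"array"}},"required":["plan"]}

```bash
ls; mkdir -p pics; python3 - <<'E'
from station import r
import cv2
o=r.get_obs(); print({k:o[k] for k in('time','joints','eef_pos','orientation','ft_force','gripper_width')})
for n in('top','side'):
    f=r.grab_frame(n); cv2.imwrite(f'pics/{n}0.png',f[:,:,::-1]); print(n,r.camera_model(n))
E
```

```text
pics
{'time': 0.0, 'joints': array([ 1.32201074e+00,  2.38772619e-01, -1.42556558e-02,  1.31921962e+00,
        3.95859029e-05,  1.57081153e+00]), 'eef_pos': array([0.12922127, 0.50866903, 0.40408119]), 'orientation': array([[ 2.46241596e-01, -3.95783021e-04, -9.69208398e-01],
       [ 9.69207392e-01, -1.39713211e-03,  2.46241911e-01],
       [-1.45157054e-03, -9.99998946e-01,  3.95637878e-05]]), 'ft_force': array([0.08837235, 0.77429962, 0.60719656]), 'gripper_width': 0.08535257691536242}
top {'fx': 484.9626066069633, 'fy': 484.9626066069633, 'cx': 278.3661050604718, 'cy': 210.51740863887338, 'view': array([[ 0.02279566, -0.99972547, -0.00541769, -0.03360341],
       [ 0.98386362,  0.02147138,  0.17762702, -0.47764473],
       [-0.17746193, -0.00937939,  0.98408297, -1.33657958],
       [ 0.        ,  0.        ,  0.        ,  1.        ]])}
side {'fx': 539.5598953924612, 'fy': 539.5598953924612, 'cx': 275.44429965066576, 'cy': 213.17283356594083, 'view': array([[ 0.81021551, -0.58603049,  0.01091278, -0.40863619],
       [ 0.27828534,  0.40099559,  0.87278852, -0.22589084],
       [-0.51585666, -0.70410993,  0.48797654, -1.12892068],
       [ 0.        ,  0.        ,  0.        ,  1.        ]])}
```

View pics/top0.png

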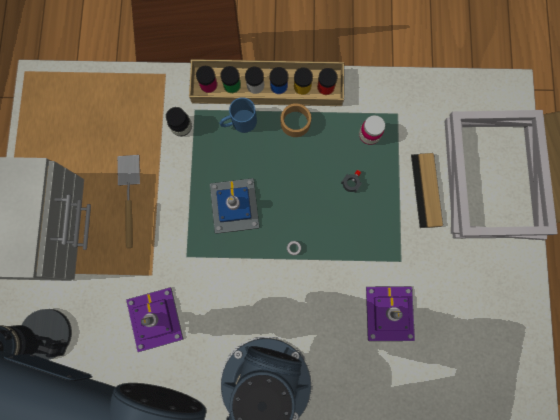

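View pics/side0.png

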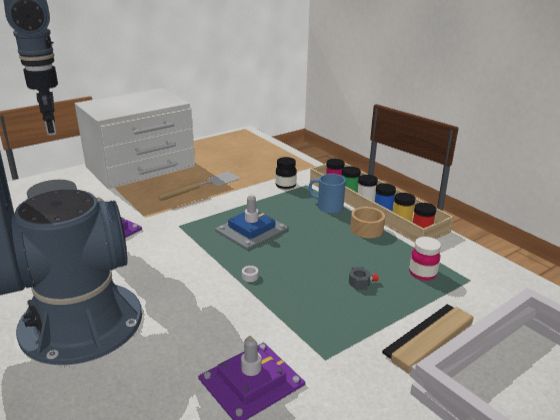

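```bash
python3 - <<'E'
from station import r
for n in('top','side'):
  for t in ('collar_center','screw_tip','spindle_top','stand_boss'):
    print(n,t,[(round(d['p'],2),[round(float(v),1) for v in d['location']]) for d in r.place_of(n,t)][:4])
print(r.get_obs()['time'])
E
```

```text
top collar_center [(0.74, [428.4, 193.1]), (0.54, [352.2, 180.2])]
top screw_tip [(0.81, [351.3, 178.7])]
top spindle_top [(0.45, [229.0, 197.4]), (0.43, [400.8, 315.9]), (0.39, [142.8, 318.8])]
top stand_boss [(0.95, [230.4, 203.7]), (0.84, [391.6, 315.7]), (0.81, [148.4, 319.9])]
side collar_center [(0.84, [359.8, 278.1])]
side screw_tip [(0.85, [364.8, 277.7])]
side spindle_top [(0.66, [251.1, 195.7]), (0.61, [247.3, 336.7])]
side stand_boss [(0.86, [251.7, 361.1]), (0.67, [251.0, 208.7])]
0.5
```

Candidates for the stand: the blue one at top (233,203), and purple ones at (150,320) and (393,315). Blue is the one meant. For the collar: a dark ring with a red screw at top (352,182), and a bright spacer at (294,247). The dark one with the red screw fits. I'll confirm both in enlarged crops.

```bash
python3 - <<'E'
import cv2,numpy as np
t=cv2.imread('pics/top0.png'); s=cv2.imread('pics/side0.png')
def c(i,x,y,w): return cv2.resize(i[y-w:y+w,x-w:x+w],(390,390),interpolation=cv2.INTER_CUBIC)[:290+100]
a=np.hstack([c(t,234,204,28),c(t,353,181,20)]);b=np.hstack([c(s,252,215,35),c(s,364,277,22)])
cv2.imwrite('pics/crop0.png',cv2.resize(np.vstack([a,b]),(600,600)))
E
```

```text
(no output)
```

View pics/crop0.png

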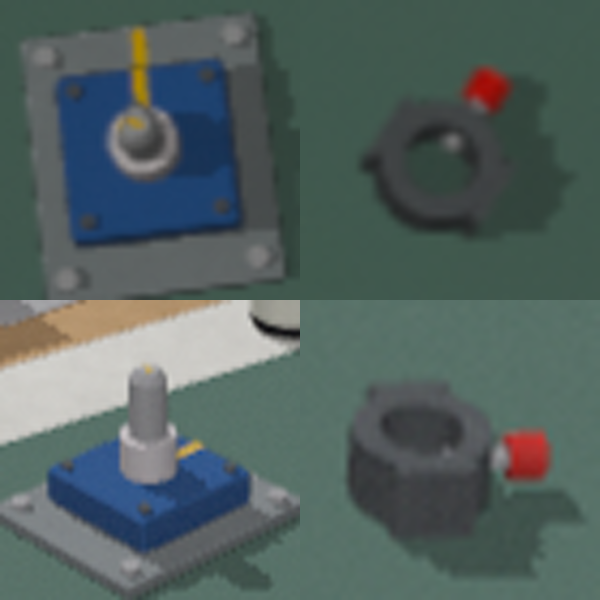

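The crops confirm both: the blue stand has the yellow mark pointing towards image-up, and its spindle line points up-left. The collar has its red screw at the upper right.

```bash
cat > h.py <<'E'
from station import r
import cv2,numpy as np
from scipy.optimize import minimize,least_squares
CM={n:r.camera_model(n) for n in('top','side')}
def proj(n,P):
    c=CM[n];P=np.atleast_2d(P);q=P@c['view'][:3,:3].T+c['view'][:3,3]
    return np.c_[c['cx']+c['fx']*q[:,0]/-q[:,2], c['cy']-c['fy']*q[:,1]/-q[:,2]]
def tf(p,P):
    c,s=np.cos(p[2]),np.sin(p[2]);P=np.asarray(P,float)
    return np.c_[p[0]+c*P[:,0]-s*P[:,1],p[1]+s*P[:,0]+c*P[:,1],P[:,2]]
def onplane(n,uv,z):
    c=CM[n];R=c['view'][:3,:3];t=c['view'][:3,3];o=-R.T@t
    d=R.T@np.array([(uv[0]-c['cx'])/c['fx'],-(uv[1]-c['cy'])/c['fy'],-1.]);return o+d*(z-o[2])/d[2]
def tri(uvt,uvs):
    f=lambda P:np.r_[proj('top',P)[0]-uvt,proj('side',P)[0]-uvs]
    s=least_squares(f,[.45,0,.05]);return s.x,s.fun
def hullpoly(mask):
    pts=np.argwhere(mask)[:,::-1].astype(np.float32)
    return cv2.convexHull(pts).reshape(-1,2)
S=8
def render(n,P,box):
    h=cv2.convexHull(proj(n,P).astype(np.float32)).reshape(-1,2)
    x0,y0,x1,y1=box;im=np.zeros(((y1-y0)*S,(x1-x0)*S),np.uint8)
    cv2.fillConvexPoly(im,np.round(((h+.5-[x0,y0])*S)*16).astype(np.int32),255,shift=4)
    return cv2.resize(im,(x1-x0,y1-y0),interpolation=cv2.INTER_AREA)/255.
def obs(): 
    o=r.get_obs();return o
E
cat > m.py <<'E'
from h import *
F={n:cv2.imread(f'pics/{n}0.png').astype(int) for n in('top','side')}
def mk(n,box,kind):
    x0,y0,x1,y1=box;b,g,rr=[F[n][y0:y1,x0:x1,i] for i in range(3)]
    if kind=='blue': m=(b>rr*1.7)&(b>g*1.35)
    if kind=='red': m=(rr>2*g)&(rr>90)
    m=m.astype(np.uint8)
    if kind=='blue':
        k,l,st,_=cv2.connectedComponentsWithStats(m);
        pts=np.argwhere(m)[:,::-1].astype(np.int32);h=cv2.convexHull(pts);m=cv2.fillConvexPoly(m.copy(),h,1)
    return m
B={'top':(200,170,270,240),'side':(210,185,295,250)}
M={n:mk(n,B[n],'blue') for n in B}
print({n:M[n].sum() for n in M})
a=.046
bx=[[x,y,z] for x in(-a,a) for y in(-a,a) for z in(.010,.035)]
def cost(p,ns=('top','side')):
    return sum(np.sum((render(n,tf(p,bx),B[n])-M[n])**2) for n in ns)
p0=onplane('top',(233,204),.035);print(p0)
for ns in(('top',),('side',),('top','side')):
    s=minimize(cost,[p0[0],p0[1],.08],args=(ns,),method='Nelder-Mead',options=dict(initial_simplex=np.array([[p0[0],p0[1],.08],[p0[0]+.01,p0[1],.08],[p0[0],p0[1]+.01,.08],[p0[0],p0[1],.2]]),xatol=1e-5));print('stand',ns,s.x,s.fun)
# red head
B2={'top':(340,160,370,200),'side':(345,260,390,295)}
c={}
for n in B2:
    m=mk(n,B2[n],'red');k=np.argwhere(m);c[n]=k.mean(0)[::-1]+[B2[n][0],B2[n][1]];print(n,m.sum(),c[n])
print('head',tri(c['top'],c['side']))
E
python3 m.py
```

```text
{'top': np.uint64(1041), 'side': np.uint64(867)}
[0.49581194 0.10767335 0.035     ]
stand ('top',) [0.4981693  0.10787967 0.135817  ] 24.141976163014224
stand ('side',) [0.50044741 0.10472946 0.16213335] 99.2163936947328
stand ('top', 'side') [0.49818204 0.1071871  0.1336215 ] 139.79521722414455
top 22 [357.59090909 172.31818182]
side 32 [374.8125 277.5   ]
head (array([ 0.60468651, -0.25446399,  0.01107818]), array([ 0.27399621, -0.37419412, -0.35545416,  0.09034152]))
```

```bash
cat > ov.py <<'E'
from h import *
def ring(rad,z,k=40): 
    a=np.linspace(0,2*np.pi,k);return np.c_[rad*np.cos(a),rad*np.sin(a),np.full(k,z)]
def rect(hx,hy,z): return np.array([[hx,hy,z],[-hx,hy,z],[-hx,-hy,z],[hx,-hy,z],[hx,hy,z]])
def overlay(F,n,curves,cx,cy,w,out,sc=12):
    im=cv2.resize(F[cy-w:cy+w,cx-w:cx+w],None,fx=sc,fy=sc,interpolation=cv2.INTER_CUBIC)
    for C,col in curves:
        q=(proj(n,C)+.5-[cx-w,cy-w])*sc
        cv2.polylines(im,[np.round(q).astype(np.int32)],False,col,1,cv2.LINE_AA)
    return im
E
cat > v.py <<'E'
from ov import *
import sys
p=[float(x) for x in sys.argv[1:4]]
cs=[(tf(p,rect(.046,.046,.035)),(0,255,0)),(tf(p,ring(.018,.06)),(255,255,0)),(tf(p,ring(.008,.105)),(255,0,255)),(tf(p,ring(.012,.099)),(255,0,255)),(tf(p,np.array([[0.018,0,.035],[.046,0,.035]])),(0,0,255)),(tf(p,np.array([[0.046,0,.010],[.075,0,.01]])),(0,0,255))]
cs+=[(tf(p,rect(.075,.065,.01)),(0,255,0)),(tf(p,rect(.065,.075,.01)),(0,255,255))]
ims=[]
for n,c in(('top',(234,204)),('side',(252,217))):
    ims.append(cv2.resize(overlay(cv2.imread(f'pics/{n}0.png'),n,cs,*c,38,''),(400,400) if 0 else (590,590)))
    cv2.imwrite(f'pics/ov_{n}_{sys.argv[4]}.png',ims[-1])
E
python3 v.py .4982 .1072 .1346 a
```

```text
(no output)
```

View pics/ov_top_a.png

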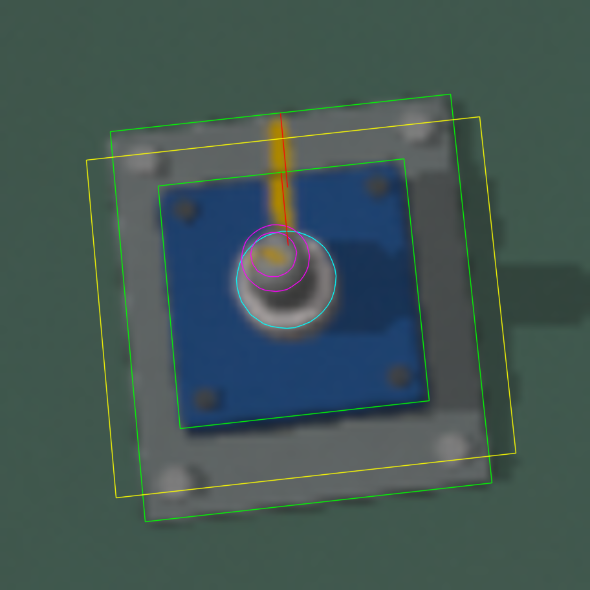

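View pics/ov_side_a.png

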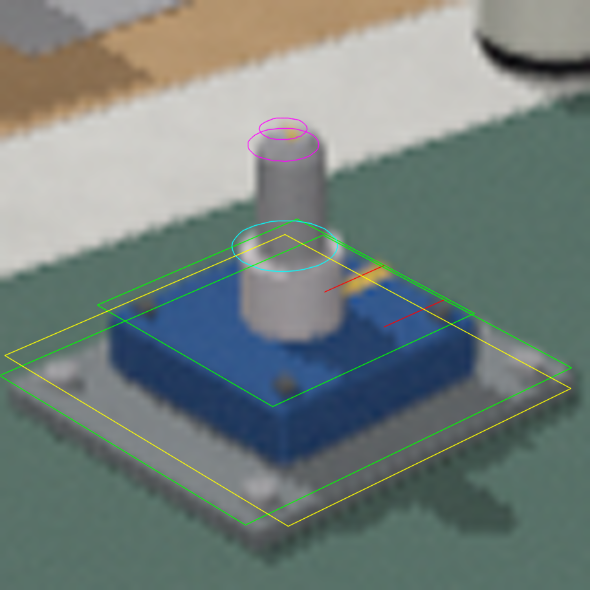

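```bash
cat > m2.py <<'E'
from ov import *
F={n:cv2.imread(f'pics/{n}0.png').astype(float) for n in('top','side')}
# edge-based fit: maximise mean gradient contrast along model lines (plate outline + housing top outline + mark edges)
def score(p,n,off,segs):
    im=F[n];tot=0
    for (A,Bp,wt) in segs:
        k=np.linspace(.08,.92,30)[:,None];P=np.array(A)*(1-k)+np.array(Bp)*k
        q=proj(n,tf(p,P))+off
        d=q[-1]-q[0];nn=np.array([-d[1],d[0]])/np.hypot(*d)
        sm=lambda o:cv2.remap(G[n],*(np.float32((q+nn*o)[:,i:i+1]) for i in(0,1)),cv2.INTER_LINEAR)
        g=np.abs((sm(.7)-sm(-.7)).reshape(len(q),-1)).sum(1)
        tot+=wt*np.mean(np.minimum(g,80))
    return -tot
G={n:cv2.GaussianBlur(F[n],(0,0),.5).astype(np.float32) for n in F}
def box(hx,hy,z): R=rect(hx,hy,z);return [(R[i],R[i+1],1) for i in range(4)]
segT=box(.046,.046,.035)+box(.075,.065,.01)
from scipy.optimize import differential_evolution as DE
for n in('top','side'):
    sg=segT
    if n=='side': sg=sg+[([.046,-.046,.035],[.046,-.046,.012],1),([-.046,-.046,.035],[-.046,-.046,.012],1),([-.046,.046,.035],[-.046,.046,.012],1)]
    s=DE(lambda v:score(v,n,np.zeros(2),sg),[(.485,.51),(.095,.12),(.08,.2)],seed=1,popsize=20);print(n,s.x,s.fun)
b=DE(lambda v:score(v[:3],'top',np.zeros(2),segT)+score(v[:3],'side',v[3:],sg),[(.485,.51),(.095,.12),(.08,.2),(-2,2),(-2,2)],seed=1,popsize=15);print(b.x,b.fun)
E
python3 m2.py
```

```text
top [0.49786607 0.10745788 0.15016289] -385.2096252441406
side [0.4971845  0.10060042 0.11785382] -546.1921997070312
[0.49799929 0.10772885 0.15166399 1.33510471 1.22906257] -931.1172485351562
```

```bash
python3 - <<'E'
from ov import *
ims=[]
for n in('top','side'):
    im=cv2.imread(f'pics/{n}0.png');p=[.498,.1075,.15]
    off={'top':[0,0],'side':[1.3,1.2]}[n]
    c=np.round(proj(n,[[.498,.1075,.1]])[0]).astype(int);w=10
    o=cv2.resize(im[c[1]-w:c[1]+w,c[0]-w:c[0]+w],None,fx=19,fy=19,interpolation=cv2.INTER_NEAREST)
    for a in(.5,.8,1.1,1.4):
        P=tf([p[0],p[1],p[2]+a],np.array([[0,0,.105],[.007,0,.105]]));q=(proj(n,P)+off+.5-(c-w))*19
        cv2.line(o,*[tuple(map(int,x)) for x in q],(0,int(a*180),255-int(a*180)),1)
    q=(proj(n,tf(p,ring(.008,.105)))+off+.5-(c-w))*19;cv2.polylines(o,[q.astype(np.int32)],True,(255,0,255),1)
    ims.append(o)
cv2.imwrite('pics/sp.png',np.hstack(ims))
E
```

```text
(no output)
```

View pics/sp.png

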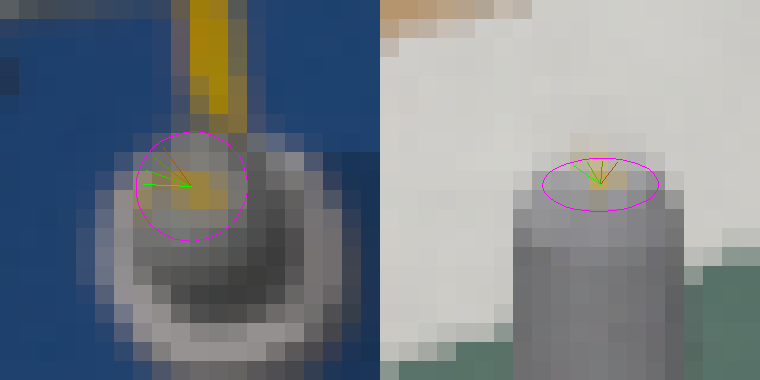

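{"op": "send_rows", "data": {
  "plan": [
    [1,-0.166,0.044,-0.254,0,0,0],
    [1,-0.166,0.044,-0.254,0,0,0],
    [1,-0.166,0.044,-0.254,0,0,0],
    [1,-0.166,0.044,-0.254,0,0,0],
    [1,-0.166,0.044,-0.254,0,0,0],
    [1,-0.166,0.044,-0.254,0,0,0]
  ]
}}

```text
time: 1.25
eef_pos: [0.3148, 0.3065, 0.3651]
orientation: [[0.246, 0.0, -0.969], [0.969, 0.0, 0.246], [0.0, -1.0, -0.0]]
ft_force: [-0.3, 1.4, 0.0]
gripper_width: 0.0851
```

```bash
python3 - <<'E'
from h import *
o=obs();np.set_printoptions(precision=4,suppress=True);print(o['time'],o['joints'],o['eef_pos']);print(o['orientation'])
E
```

```text
1.25 [ 0.7721  0.1104 -0.2776  1.1823 -0.0001  1.0207] [0.3148 0.3065 0.3651]
[[ 0.2461  0.0005 -0.9692]
 [ 0.9692  0.0003  0.2461]
 [ 0.0005 -1.     -0.0004]]
```

{"op": "send_rows", "data": {
  "plan": [
    [1,-0.168,0.044,-0.251,0,0,0],
    [1,-0.168,0.044,-0.251,0,0,0],
    [1,-0.168,0.044,-0.251,0,0,0],
    [1,-0.168,0.044,-0.251,0,0,0],
    [1,-0.168,0.044,-0.251,0,0,0],
    [1,-0.168,0.044,-0.251,0,0,0],
    [1,0,0,0,0,0,0]
  ]
}}

```text
time: 2.12
eef_pos: [0.4972, 0.1036, 0.3249]
orientation: [[0.25, -0.0, -0.968], [0.968, -0.001, 0.25], [-0.001, -1.0, 0.0]]
ft_force: [0.3, 1.0, -0.9]
gripper_width: 0.0854
```

```bash
python3 - <<'E'
from ov import *
np.set_printoptions(precision=4,suppress=True)
o=obs();print(o['time'],o['eef_pos'],o['ft_force'])
T=o['eef_pos'];R=o['orientation']
for n,c in(('side',(252,175)),('top',(234,180))):
    im=r.grab_frame(n)[:,:,::-1].copy();cv2.imwrite(f'pics/{n}1.png',im)
    # draw axis and width over backs at tip
    A=T+R[:,1]*.0;Bq=T+R[:,1]*.16
    cs=[(np.array([A,Bq]),(0,0,255)),(np.array([T+R[:,1]*.155-R[:,0]*.057,T+R[:,1]*.155+R[:,0]*.057]),(0,255,0))]
    cv2.imwrite(f'pics/g1{n}.png',overlay(im,n,cs,*c,60,'',5 if 0 else 5))
E
```

```text
2.125 [0.4972 0.1036 0.3249] [ 0.3472  0.957  -0.8722]
```

View pics/g1side.png

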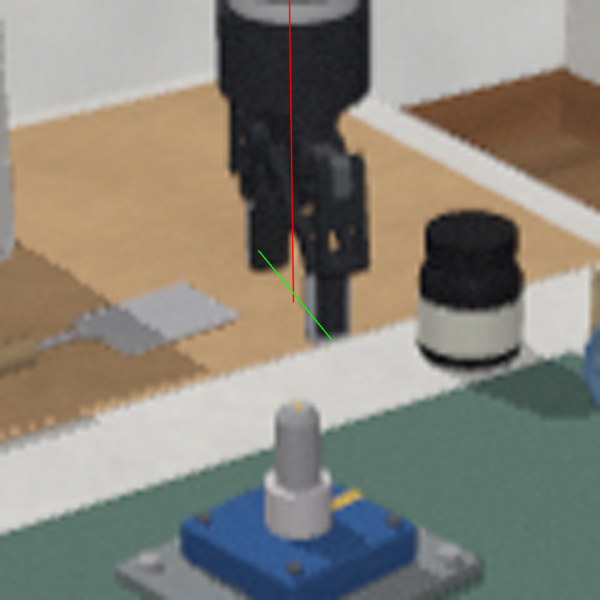

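View pics/g1top.png

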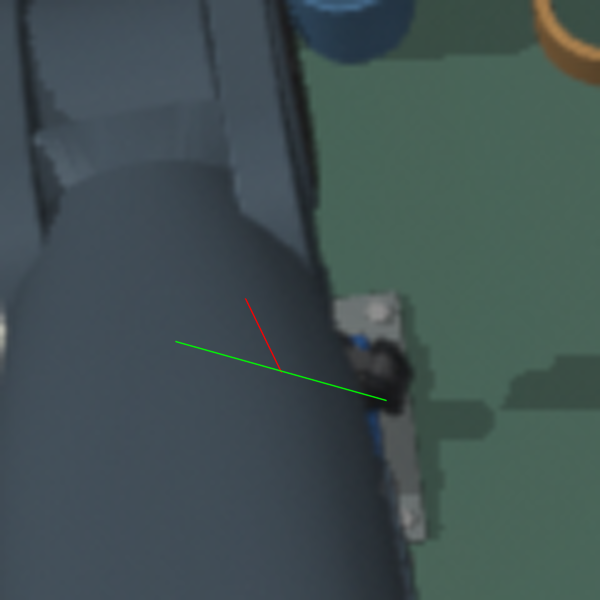

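{"op": "send_rows", "data": {
  "plan": [
    [1,0.0067,0.18,0,0,0,0],
    [1,0,0.18,0,0,0,0],
    [0.6,0,0.187,0,0,0,0],
    [0.45,0,0,0,0,0,0],
    [0.4,0,0,0,0,0,0]
  ]
}}

```text
time: 2.85
eef_pos: [0.496, 0.1072, 0.2446]
orientation: [[0.245, 0.001, -0.969], [0.969, 0.0, 0.245], [0.0, -1.0, -0.001]]
ft_force: [0.2, -0.6, 0.7]
gripper_width: 0.0344
```

```bash
python3 - <<'E'
from ov import *
np.set_printoptions(precision=4,suppress=True)
o=obs();print(o['time'],o['eef_pos'],o['ft_force'],o['gripper_width'])
im=r.grab_frame('side')[:,:,::-1].copy()
cv2.imwrite('pics/g2.png',overlay(im,'side',[],252,195,40,'',14)[:,:])
E
```

```text
2.85 [0.496  0.1072 0.2446] [ 0.2359 -0.6281  0.7276] 0.03443673049431032
```

View pics/g2.png

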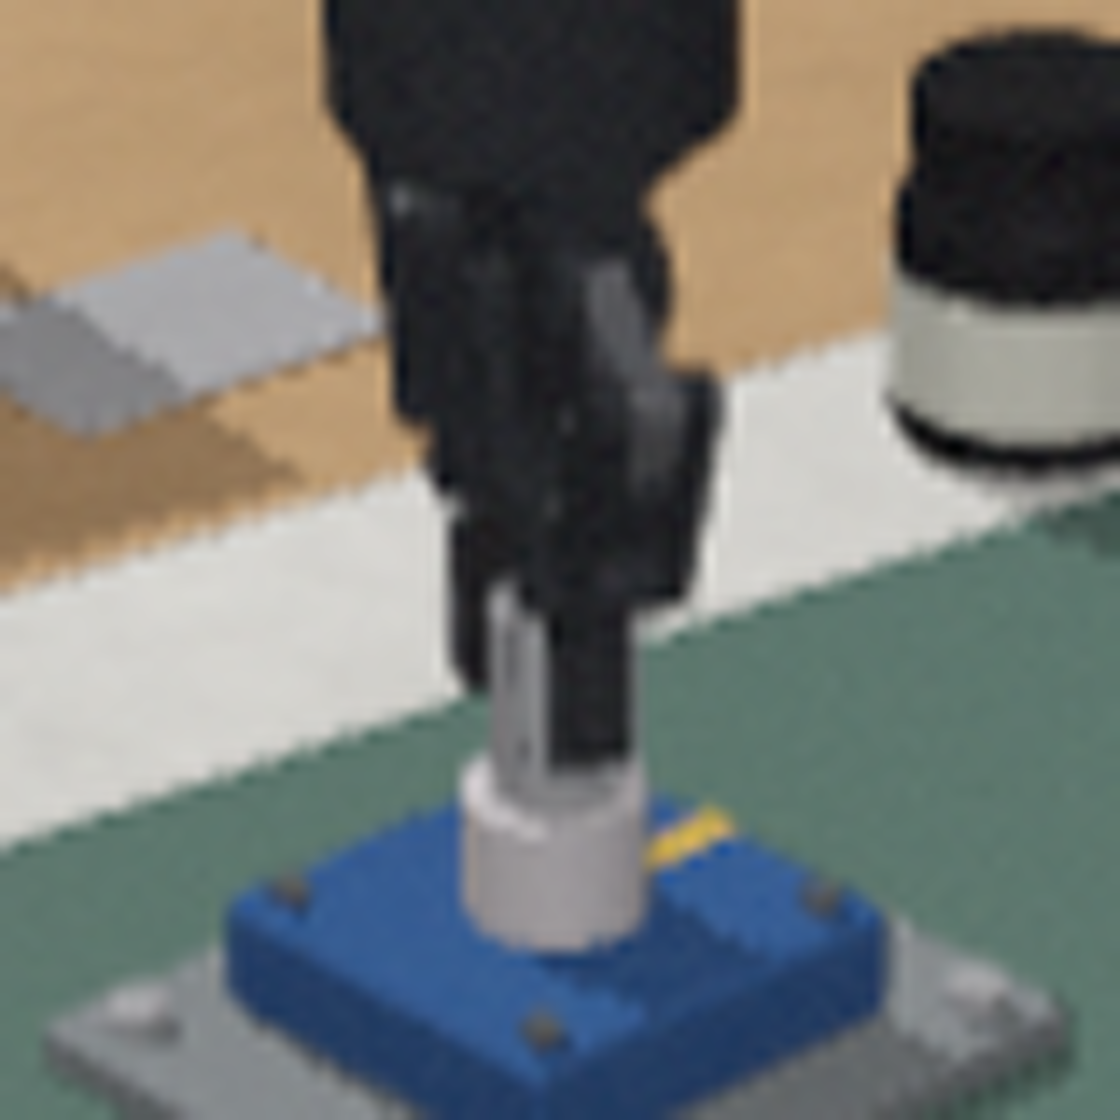

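{"op": "send_rows", "data": {
  "plan": [
    [0.36,0,0,0,0,0,0]
  ]
}}

```text
time: 3.02
eef_pos: [0.4963, 0.1068, 0.2446]
orientation: [[0.246, 0.002, -0.969], [0.969, 0.0, 0.246], [0.001, -1.0, -0.002]]
ft_force: [0.6, 0.8, -0.0]
gripper_width: 0.0305
```

{"op": "send_rows", "data": {
  "plan": [
    [0.2,0,0,0,0,0,0]
  ]
}}

```text
time: 3.15
eef_pos: [0.4959, 0.1053, 0.2446]
orientation: [[0.247, 0.001, -0.969], [0.969, -0.005, 0.247], [-0.004, -1.0, -0.002]]
ft_force: [-3.9, -5.7, 8.7]
gripper_width: 0.0183
```

{"op": "send_rows", "data": {
  "plan": [
    [0,0,0,0,0,0,0],
    [0,0,0,0,0,0,0],
    [0,0,0,0,0,0,0]
  ]
}}

```text
time: 3.52
eef_pos: [0.4958, 0.1052, 0.2446]
orientation: [[0.248, 0.001, -0.969], [0.969, -0.004, 0.248], [-0.003, -1.0, -0.002]]
ft_force: [-3.4, -9.9, 11.6]
gripper_width: 0.018
```

```bash
python3 - <<'E'
from ov import *
np.set_printoptions(precision=4,suppress=True)
o=obs();print(o['time'],o['eef_pos'],o['ft_force'],o['torque'],o['gripper_width'],o['joints'])
E
```

```text
3.525 [0.4958 0.1052 0.2446] [-3.4259 -9.8703 11.6328] [-2.1433  0.6447 -0.0355] 0.018038046941883552 [ 0.2101  0.3161 -0.3413  0.9132 -0.0039  0.4604]
```

{"op": "send_rows", "data": {
  "plan": [
    [0,-0.008,0,0.0023,0,0.0232,0],
    [0,0.0019,0,0.0023,0,0.0232,0],
    [0,0.0019,0,0.0023,0,0.0232,0],
    [0,0.0019,0,0.0023,0,0.0232,0]
  ]
}}

```text
time: 4.03
eef_pos: [0.4951, 0.1062, 0.2447]
orientation: [[0.743, 0.002, -0.669], [0.669, -0.001, 0.743], [0.0, -1.0, -0.002]]
ft_force: [-2.9, -4.1, 9.7]
gripper_width: 0.0183
```

{"op": "send_rows", "data": {
  "plan": [
    [0,0.0019,0,0.0023,0,0.0232,0],
    [0,0.0019,0,0.0023,0,0.0232,0],
    [0,0.0019,0,0.0023,0,0.0232,0],
    [0,0.0019,0,0.0023,0,0.0234,0],
    [0,0,0,0,0,0,0]
  ]
}}

```text
time: 4.65
eef_pos: [0.4955, 0.1079, 0.2447]
orientation: [[0.989, 0.002, -0.151], [0.151, -0.002, 0.989], [0.001, -1.0, -0.002]]
ft_force: [-1.7, -5.2, 9.6]
gripper_width: 0.0179
```

```bash
python3 - <<'E'
from ov import *
np.set_printoptions(precision=4,suppress=True)
o=obs();print(o['time'],o['eef_pos'],o['ft_force'],o['torque'],o['gripper_width'],o['joints']);R=o['orientation'];print(np.arctan2(R[1,0],R[0,0]),R[:,1],'grasp',o['eef_pos']+.155*R[:,1])
E
```

```text
4.65 [0.4955 0.1079 0.2447] [-1.7136 -5.2113  9.6073] [-1.0777  0.4525 -0.0725] 0.017879142354632258 [ 0.2148  0.3159 -0.3415  0.912  -0.0019  1.6339]
0.15169149058671835 [ 0.0017 -0.0016 -1.    ] grasp [0.4957 0.1076 0.0897]
```

{"op": "send_rows", "data": {
  "plan": [
    [0.5,0,0,0,0,0,0],
    [0.7,0,0,0,0,0,0],
    [0.8,0,-0.2,0,0,0,0],
    [0.8,0,-0.33,0,0,0,0],
    [0.8,0,-0.33,0,0,0,0]
  ]
}}

```text
time: 5.28
eef_pos: [0.495, 0.1085, 0.3737]
orientation: [[0.988, -0.001, -0.154], [0.154, 0.0, 0.988], [-0.001, -1.0, 0.0]]
ft_force: [1.9, 1.3, 0.0]
gripper_width: 0.0682
```

```bash
cat > col.py <<'E'
from ov import *
F={n:cv2.imread(f'pics/{n}0.png') for n in('top','side')}
B={'top':(330,160,375,200),'side':(335,260,385,295)}
from scipy.optimize import differential_evolution as DE
# body: match rendered colour model: dark body annulus, red head
def ringz(r,z):return ring(r,z,60)
def fill(n,P,box,hull=True):
    return render(n,P,box)
red=np.array([[x,8e-3*np.cos(a),.014+8e-3*np.sin(a)] for x in(.030,.043) for a in np.linspace(0,6.28,20)])
w=.026
ch=[[x,y,z] for x in(-.014,.014) for y in(-w,w) for z in(0,.028)]
body=np.vstack([ring(.024,0,60),ring(.024,.028,60),ch])
R={}
for n in F:
    x0,y0,x1,y1=B[n];im=F[n][y0:y1,x0:x1].astype(float);b,g,rr=im[...,0],im[...,1],im[...,2]
    R[n]=(np.clip((rr-g)/110,0,1), None)
    # saturation-based dark: grey dark vs green mat/shadow(green tint)
    R[n]=(np.clip((rr-g)/130,0,1), np.clip(1-(g-rr)/ (0.16*g+1),0,1)*(rr-g<25))
def cost(v,ns,sideoff=(1.3,1.2)):
    t=0
    for n in ns:
        M=tf(v,red);t+=np.sum((render(n,M,B[n])-R[n][0])**2)
    return t
import sys
pr=onplane('top',(357.6,172.3),.014);print('head top-plane',pr)
pb=onplane('top',(351.5,182),.014);print(pb)
cv2.imwrite('pics/dark.png',cv2.resize(np.hstack([np.uint8(R['top'][1]*255),np.uint8(R['top'][0]*255)]),None,fx=8,fy=8,interpolation=0))
E
python3 col.py;python3 - <<'E'
from ov import *
im=r.grab_frame('top')[:,:,::-1];cv2.imwrite('pics/top2.png',im)
o=obs();print(o['time'],o['eef_pos'],o['joints'])
E
```

```text
head top-plane [ 0.60280833 -0.25321853  0.014     ]
[ 0.57309078 -0.23516695  0.014     ]
5.325 [0.49604069 0.10870736 0.38008795] [ 2.15710585e-01  2.14856963e-01 -1.08162137e-01  1.23996626e+00
  1.10015084e-04  1.63170261e+00]
```

View pics/dark.png

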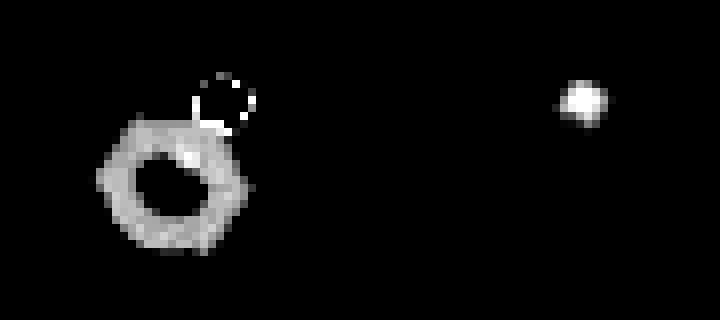

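```bash
cat >> col.py <<'E'
print('----')
Fm={}
for n in F:
    m=(R[n][1]>.4).astype(np.uint8);m=cv2.morphologyEx(m,cv2.MORPH_OPEN,np.ones((2,2),np.uint8))
    k,l,st,_=cv2.connectedComponentsWithStats(m);m=np.uint8(l==1+np.argmax(st[1:,4]))
    c,_=cv2.findContours(m,cv2.RETR_EXTERNAL,cv2.CHAIN_APPROX_NONE);Fm[n]=cv2.drawContours(m.copy(),c,-1,1,-1);print(n,Fm[n].sum())
cv2.imwrite('pics/dark2.png',cv2.resize(np.uint8(Fm['side']*255),None,fx=8,fy=8,interpolation=0))
def cst(v,ns,off):
    t=0
    for n in ns:
        o=off if n=='side' else (0,0)
        bx=B[n]
        D=np.float32([[1,0,o[0]],[0,1,o[1]]])
        sh=lambda a:cv2.warpAffine(a,D,(a.shape[1],a.shape[0]))
        t+=np.sum((sh(render(n,tf(v,body),bx))-Fm[n])**2)+np.sum((sh(render(n,tf(v,red),bx))-R[n][0])**2)
    return t
bd=[(.56,.585),(-.25,-.22),(-.9,-.2)]
for ns in(('top',),('side',),('top','side')):
    off=(1.3,1.2) if len(ns)>1 else (0,0)
    s=DE(cst,bd,args=(ns,off),seed=0,popsize=12);print(ns,s.x,s.fun)
E
python3 col.py
```

```text
head top-plane [ 0.60280833 -0.25321853  0.014     ]
[ 0.57309078 -0.23516695  0.014     ]
----
top 237
side 400
('top',) [ 0.57008715 -0.23664324 -0.46369442] 45.445714142717065
('side',) [ 0.57043718 -0.24191924 -0.4414141 ] 53.46417479394589
('top', 'side') [ 0.57056974 -0.23661944 -0.45451481] 92.64861171775948
```

```bash
python3 - <<'E'
import cv2
im=cv2.imread('pics/top2.png');cv2.imwrite('pics/t2c.png',im[100:300,130:430]);
cv2.imwrite('pics/t2c.png',cv2.resize(im[160:250,190:280],None,fx=6.5,fy=6.5,interpolation=cv2.INTER_CUBIC))
E
```

```text
(no output)
```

View pics/t2c.png

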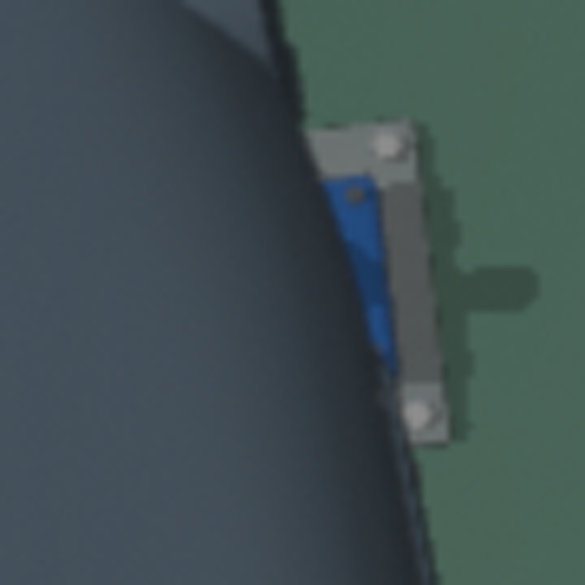

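```bash
cat > plan.py <<'E'
from ov import *
from scipy.spatial.transform import Rotation as Ro
np.set_printoptions(precision=4,suppress=True)
def Ryaw(a): 
    c,s=np.cos(a),np.sin(a);return np.array([[c,0,-s],[s,0,c],[0,-1,0]],float)
def plan(p1,yaw1,N,g,p0=None,R0=None):
    o=obs();p0=o['eef_pos'] if p0 is None else np.array(p0);R0=o['orientation'] if R0 is None else R0
    R1=Ryaw(yaw1);rv=Ro.from_matrix(R0.T@R1).as_rotvec();p1=np.array(p1)
    R=R0;rows=[]
    for i in range(N):
        d=R.T@(p1-p0)/N/.15
        rows.append([g,*np.round(d,4),*np.round(rv/N/(2*np.pi),4)]);R=R@Ro.from_rotvec(rv/N).as_matrix()
    for q in rows: print([float(x) for x in q])
def st():
    o=obs();R=o['orientation'];print('t',o['time'],'p',o['eef_pos'],'yaw',round(np.arctan2(R[1,0],R[0,0]),4),'ydir',R[:,1],'F',o['ft_force'],'w',round(o['gripper_width'],4),'grasp',o['eef_pos']+.155*R[:,1]);print('q',o['joints'],'T',o['torque'])
    return o
E
python3 -c "
from plan import *
st();plan([.5705,-.2372,.27],1.116,8,1)"
```

```text
t 5.325 p [0.496  0.1087 0.3801] yaw 0.1548 ydir [ 0.0076  0.0018 -1.    ] F [ 1.9278 -0.0618  4.9637] w 0.0685 grasp [0.4972 0.109  0.2251]
q [ 0.2157  0.2149 -0.1082  1.24    0.0001  1.6317] T [ 0.019  -0.1273 -0.0045]
[1.0, 0.0161, 0.0917, -0.2944, 0.0001, -0.0191, 0.0001]
[1.0, -0.0192, 0.0916, -0.2943, 0.0001, -0.0191, 0.0001]
[1.0, -0.0542, 0.0915, -0.2899, 0.0001, -0.0191, 0.0001]
[1.0, -0.0885, 0.0914, -0.2814, 0.0001, -0.0191, 0.0001]
[1.0, -0.1215, 0.0914, -0.2688, 0.0001, -0.0191, 0.0001]
[1.0, -0.1528, 0.0915, -0.2523, 0.0001, -0.0191, 0.0001]
[1.0, -0.1818, 0.0915, -0.2322, 0.0001, -0.0191, 0.0001]
[1.0, -0.2083, 0.0916, -0.2088, 0.0001, -0.0191, 0.0001]
```

{"op": "send_rows", "data": {
  "plan": [
    [1,0.016,0.09,-0.294,0,-0.0191,0],
    [1,-0.019,0.092,-0.294,0,-0.0191,0],
    [1,-0.054,0.092,-0.29,0,-0.0191,0],
    [1,-0.0885,0.092,-0.281,0,-0.0191,0],
    [1,-0.1215,0.092,-0.269,0,-0.0191,0],
    [1,-0.153,0.092,-0.252,0,-0.0191,0],
    [1,-0.182,0.092,-0.232,0,-0.0191,0],
    [1,-0.208,0.092,-0.209,0,-0.0191,0]
  ]
}}

```text
time: 6.32
eef_pos: [0.5692, -0.239, 0.2617]
orientation: [[0.437, 0.0, -0.9], [0.9, 0.0, 0.437], [0.0, -1.0, 0.0]]
ft_force: [-0.0, 0.3, 0.7]
gripper_width: 0.0856
```

{"op": "send_rows", "data": {
  "plan": [
    [1,0,0,0,0,0,0]
  ]
}}

```text
time: 6.45
eef_pos: [0.5689, -0.24, 0.2607]
orientation: [[0.442, -0.002, -0.897], [0.897, 0.0, 0.442], [-0.0, -1.0, 0.002]]
ft_force: [-0.6, 0.6, 0.4]
gripper_width: 0.0859
```

```bash
python3 - <<'E'
from plan import *
for n in('top','side'):
    im=r.grab_frame(n)[:,:,::-1];cv2.imwrite(f'pics/{n}3.png',im)
st()
t=cv2.imread('pics/top3.png');s=cv2.imread('pics/side3.png')
z=lambda i,x,y,w:cv2.resize(i[y-w:y+w,x-w:x+w],(390,390),interpolation=cv2.INTER_CUBIC)
cv2.imwrite('pics/c3.png',np.hstack([z(t,232,197,14),z(s,252,205,28)]))
cv2.imwrite('pics/c3b.png',np.hstack([z(t,353,181,45),z(s,360,250,60)]))
E
```

```text
t 6.55 p [ 0.5687 -0.2376  0.2619] yaw 1.1126 ydir [-0.001   0.0008 -1.    ] F [0.3996 0.1982 0.3266] w 0.0851 grasp [ 0.5686 -0.2374  0.1069]
q [-0.3958  0.469  -0.0411  1.062   0.0003  0.0624] T [-0.0055 -0.046  -0.0115]
```

View pics/c3.png

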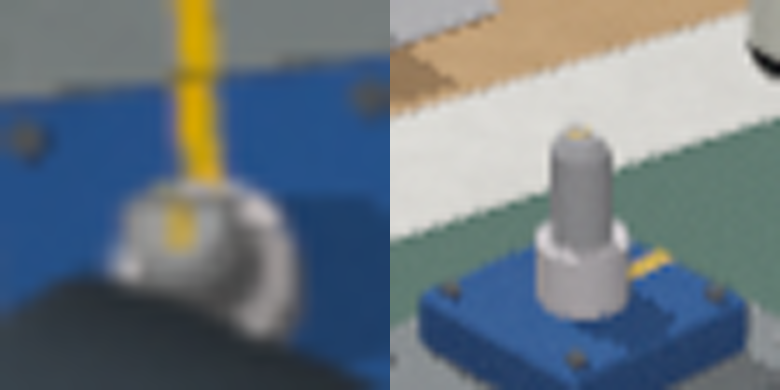

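View pics/c3b.png

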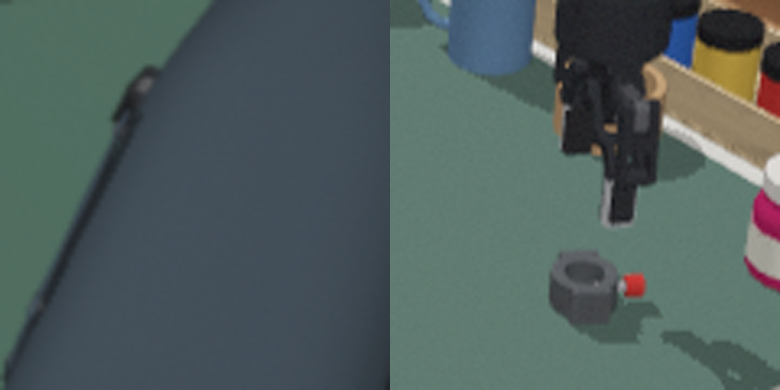

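{"op": "send_rows", "data": {
  "plan": [
    [1,0.01,0.25,-0.006,0,0,0],
    [1,0,0.2,0,0,0,0],
    [1,0,0.1,0,0,0,0],
    [1,0,0,0,0,0,0],
    [1,0,0,0,0,0,0]
  ]
}}

```text
time: 7.18
eef_pos: [0.5709, -0.2365, 0.1812]
orientation: [[0.44, 0.002, -0.898], [0.898, -0.001, 0.44], [0.0, -1.0, -0.002]]
ft_force: [0.7, 0.0, 0.1]
gripper_width: 0.0853
```

```bash
python3 - <<'E'
from plan import *
o=st();T=o['eef_pos'];R=o['orientation']
im=r.grab_frame('side')[:,:,::-1].copy();cv2.imwrite('pics/side4.png',im)
cv2.imwrite('pics/c4.png',cv2.resize(im[225:305,310:410],None,fx=7.5,fy=7.5,interpolation=cv2.INTER_CUBIC))
E
```

```text
t 7.175 p [ 0.5709 -0.2365  0.1812] yaw 1.1148 ydir [ 0.0016 -0.0007 -1.    ] F [0.7302 0.0232 0.1078] w 0.0853 grasp [ 0.5712 -0.2366  0.0262]
q [-0.3927  0.5422 -0.145   0.8818 -0.      0.0633] T [-0.0004  0.0201  0.0241]
```

View pics/c4.png

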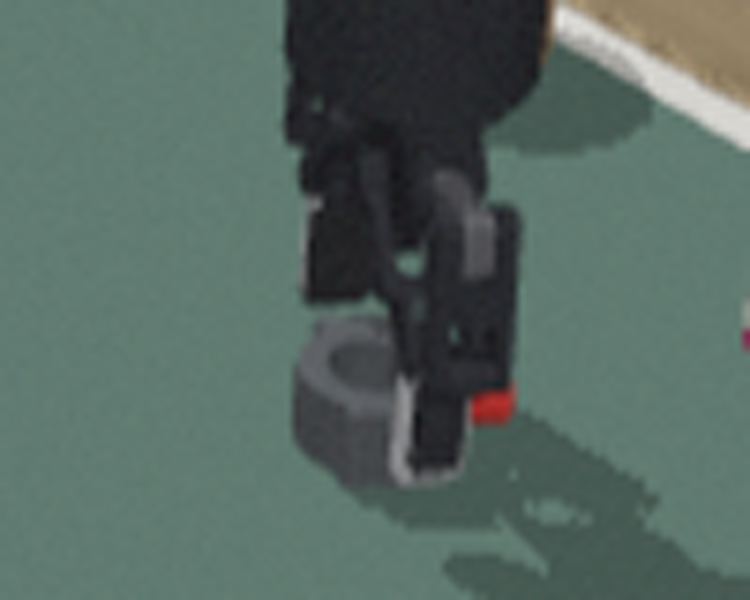

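{"op": "send_rows", "data": {
  "plan": [
    [1,0,0.033,0,0,0,0],
    [0.7,0,0,0,0,0,0],
    [0.6,0,0,0,0,0,0],
    [0.5,0,0,0,0,0,0],
    [0.3,0,0,0,0,0,0],
    [0.2,0,0,0,0,0,0]
  ]
}}

```text
time: 7.98
eef_pos: [0.5705, -0.2366, 0.1756]
orientation: [[0.441, 0.001, -0.898], [0.898, -0.0, 0.441], [0.0, -1.0, -0.001]]
ft_force: [-0.4, 1.3, 6.0]
gripper_width: 0.0516
```

{"op": "send_rows", "data": {
  "plan": [
    [0,0,0,0,0,0,0],
    [0,0,0,0,0,0,0]
  ]
}}

```text
time: 8.22
eef_pos: [0.5705, -0.2366, 0.1756]
orientation: [[0.441, 0.001, -0.898], [0.898, -0.0, 0.441], [0.0, -1.0, -0.001]]
ft_force: [-0.7, 1.8, 4.9]
gripper_width: 0.0517
```

```bash
python3 - <<'E'
from plan import *
o=st()
im=r.grab_frame('side')[:,:,::-1].copy();cv2.imwrite('pics/side5.png',im)
cv2.imwrite('pics/c5.png',cv2.resize(im[225:305,310:410],None,fx=7.5,fy=7.5,interpolation=cv2.INTER_CUBIC))
E
```

```text
t 8.225 p [ 0.5705 -0.2366  0.1756] yaw 1.1145 ydir [ 0.0006 -0.0002 -1.    ] F [-0.7469  1.7631  4.9019] w 0.0517 grasp [ 0.5706 -0.2367  0.0206]
q [-0.3932  0.5479 -0.1515  0.8707  0.0001  0.063 ] T [ 0.2172  0.2059 -0.0573]
```

View pics/c5.png

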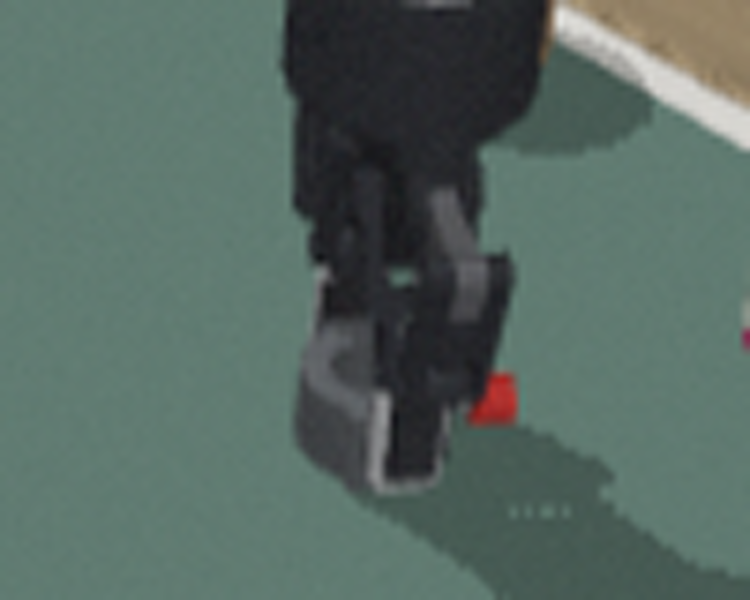

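{"op": "send_rows", "data": {
  "plan": [
    [0,0,-0.1,0,0,0,0],
    [0,0,-0.25,0,0,0,0],
    [0,0,-0.3,0,0,0,0],
    [0,0,-0.25,0,0,0,0],
    [0,0,0,0,0,0,0]
  ]
}}

```text
time: 8.9
eef_pos: [0.5711, -0.2369, 0.3139]
orientation: [[0.441, 0.006, -0.898], [0.898, -0.003, 0.441], [0.0, -1.0, -0.006]]
ft_force: [-0.2, 1.3, -1.9]
gripper_width: 0.0514
```

```bash
python3 - <<'E'
from plan import *
st()
plan([.4990,.1067,.31],1.722,8,0)
E
```

```text
t 8.9 p [ 0.5711 -0.2369  0.3139] yaw 1.1146 ydir [ 0.0056 -0.0025 -1.    ] F [-0.1715  1.2634 -1.864 ] w 0.0514 grasp [ 0.572  -0.2373  0.1589]
q [-0.3932  0.4344  0.0426  1.1728 -0.0002  0.063 ] T [-0.0369 -0.0498  0.019 ]
[0.0, 0.2306, 0.0022, 0.1801, 0.0001, -0.0121, -0.0]
[0.0, 0.2436, 0.0024, 0.1621, 0.0001, -0.0121, -0.0]
[0.0, 0.2552, 0.0026, 0.1432, 0.0001, -0.0121, -0.0]
[0.0, 0.2653, 0.0027, 0.1234, 0.0001, -0.0121, -0.0]
[0.0, 0.2739, 0.0029, 0.1029, 0.0001, -0.0121, -0.0]
[0.0, 0.2809, 0.003, 0.0818, 0.0001, -0.0121, -0.0]
[0.0, 0.2863, 0.0031, 0.0603, 0.0001, -0.0121, -0.0]
[0.0, 0.2901, 0.0032, 0.0384, 0.0001, -0.0121, -0.0]
```

{"op": "send_rows", "data": {
  "plan": [
    [0,0.23,0.002,0.18,0,-0.0121,0],
    [0,0.2436,0.002,0.162,0,-0.0121,0],
    [0,0.2552,0.002,0.143,0,-0.0121,0],
    [0,0.2653,0.002,0.1234,0,-0.0121,0],
    [0,0.2739,0.002,0.103,0,-0.0121,0],
    [0,0.281,0.002,0.082,0,-0.0121,0],
    [0,0.286,0.002,0.06,0,-0.0121,0],
    [0,0.29,0.002,0.038,0,-0.0121,0]
  ]
}}

```text
time: 9.9
eef_pos: [0.4974, 0.1081, 0.3068]
orientation: [[-0.154, -0.001, -0.988], [0.988, -0.0, -0.154], [-0.0, -1.0, 0.001]]
ft_force: [-0.0, -0.0, -2.4]
gripper_width: 0.0515
```

{"op": "send_rows", "data": {
  "plan": [
    [0,0,0,0,0,0,0],
    [0,0,0,0,0,0,0],
    [0,0,0,0,0,0,0]
  ]
}}

```text
time: 10.28
eef_pos: [0.4983, 0.106, 0.3072]
orientation: [[-0.15, -0.001, -0.989], [0.989, -0.0, -0.15], [-0.0, -1.0, 0.001]]
ft_force: [1.1, -1.1, -1.4]
gripper_width: 0.0517
```

```bash
python3 - <<'E'
from plan import *
o=st();ps=[]
for k in range(3):
    im=r.grab_frame('side')[:,:,::-1].copy();o=obs();ps.append(np.r_[o['eef_pos'],o['eef_pos']+.155*o['orientation'][:,1]]);
print(np.array(ps))
cv2.imwrite('pics/side6.png',im)
cv2.imwrite('pics/c6.png',cv2.resize(im[150:230,205:305],None,fx=7.8,fy=7.8,interpolation=cv2.INTER_CUBIC))
E
```

```text
t 10.275 p [0.4983 0.106  0.3072] yaw 1.7212 ydir [-0.0005 -0.0005 -1.    ] F [ 1.1303 -1.0786 -1.3914] w 0.0517 grasp [0.4982 0.1059 0.1522]
q [ 0.2096  0.2651 -0.2351  1.0712 -0.0003  0.0592] T [ 0.0543 -0.0463 -0.0223]
[[0.4984 0.106  0.3073 0.4983 0.1059 0.1523]
 [0.4984 0.106  0.3074 0.4984 0.1059 0.1524]
 [0.4984 0.1061 0.3074 0.4983 0.106  0.1524]]
```

View pics/c6.png

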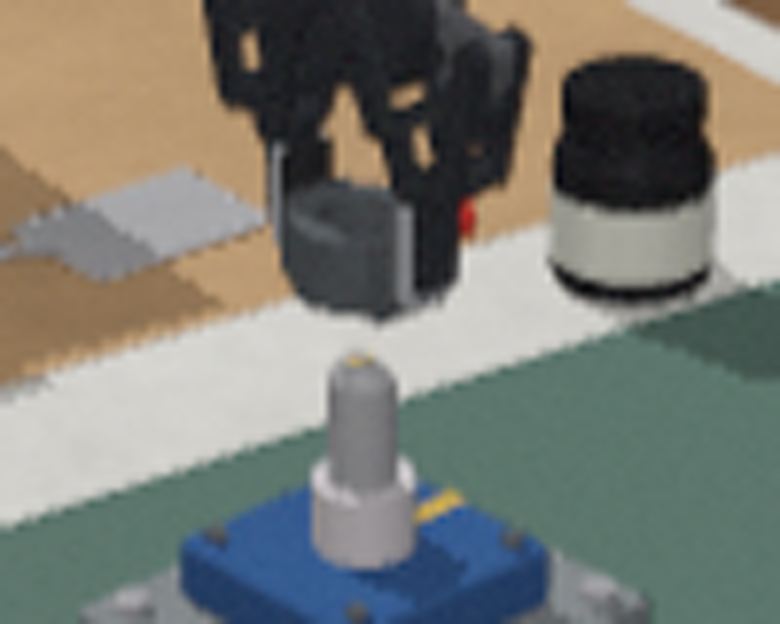

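```bash
cat > ov6.py <<'E'
from plan import *
import sys
def go(f,out,pos,x0=205,y0=150,off=(1.3,1.2)):
    im=cv2.imread(f);sc=7.8
    im=cv2.resize(im[y0:y0+80,x0:x0+100],None,fx=sc,fy=sc,interpolation=cv2.INTER_CUBIC)
    p=[pos[0],pos[1],.1517];zb=pos[2]-.0206
    w=.026;hc=[[.014,w],[.014,-w]]
    cs=[(tf(p,ring(.024,zb)),(0,255,0)),(tf(p,ring(.024,zb+.028)),(0,255,0)),(tf(p,ring(.014,zb+.028)),(0,255,255)),
        (tf(p,np.array([[.043,8e-3*np.cos(a),zb+.014+8e-3*np.sin(a)] for a in np.linspace(0,6.28,30)])),(0,0,255))]
    for s in(1,-1):cs.append((tf(p,np.array([[-.014,s*w,zb],[.014,s*w,zb],[.014,s*w,zb+.028],[-.014,s*w,zb+.028],[-.014,s*w,zb]])),(255,200,0)))
    q=[.4982,.1066,.1517]
    cs+=[(tf(q,ring(.012,.099)),(255,0,255)),(tf(q,ring(.018,.06)),(255,0,255)),(tf(q,rect(.046,.046,.035)),(255,0,255))]
    for C,col in cs:
        uv=(proj('side',C)+off+.5-[x0,y0])*sc;cv2.polylines(im,[uv.astype(np.int32)],False,col,1,cv2.LINE_AA)
    cv2.imwrite(out,im)
if __name__=='__main__': go('pics/side6.png','pics/o6.png',[.4983,.106,.1523])
E
python3 ov6.py
```

```text
(no output)
```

View pics/o6.png

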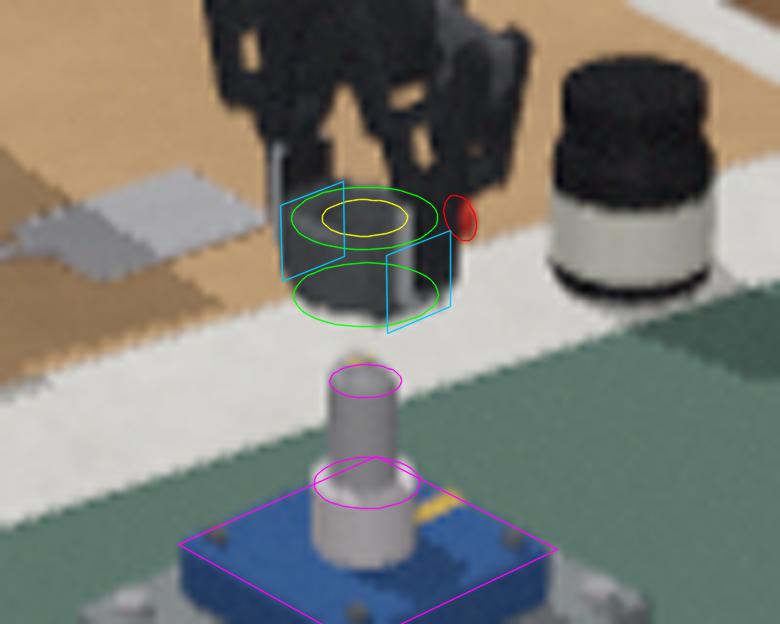

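{"op": "send_rows", "data": {
  "plan": [
    [0,0.004,0.1,-0.005,0,0,0],
    [0,0,0.06,0,0,0,0],
    [0,0,0.03,0,0,0,0],
    [0,0,0.02,0,0,0,0]
  ]
}}

```text
time: 10.92
eef_pos: [0.4988, 0.1076, 0.2756]
orientation: [[-0.151, -0.001, -0.988], [0.988, -0.0, -0.151], [-0.0, -1.0, 0.001]]
ft_force: [-0.2, -0.4, -1.3]
gripper_width: 0.0517
```

{"op": "send_rows", "data": {
  "plan": [
    [0,0,0.013,0,0,0,0],
    [0,0,0.013,0,0,0,0],
    [0,0,0,0,0,0,0]
  ]
}}

```text
time: 11.3
eef_pos: [0.4989, 0.1076, 0.2722]
orientation: [[-0.152, 0.0, -0.988], [0.988, -0.0, -0.152], [-0.0, -1.0, -0.0]]
ft_force: [0.3, 0.2, -0.9]
gripper_width: 0.0517
```

{"op": "send_rows", "data": {
  "plan": [
    [0,-0.005,0.013,0,0,0,0],
    [0,0,0.013,0,0,0,0],
    [0,0,0.013,0,0,0,0],
    [0,0,0,0,0,0,0]
  ]
}}

```text
time: 11.8
eef_pos: [0.4989, 0.1068, 0.2661]
orientation: [[-0.151, -0.0, -0.988], [0.988, -0.0, -0.151], [-0.0, -1.0, 0.0]]
ft_force: [0.0, 0.6, -2.4]
gripper_width: 0.0514
```

{"op": "send_rows", "data": {
  "plan": [
    [0,0,0.02,0,0,0,0],
    [0,0,0.02,0,0,0,0],
    [0,0,0,0,0,0,0]
  ]
}}

```text
time: 12.18
eef_pos: [0.4988, 0.1068, 0.2599]
orientation: [[-0.151, -0.001, -0.988], [0.988, -0.0, -0.151], [-0.0, -1.0, 0.001]]
ft_force: [-0.7, 1.2, -1.8]
gripper_width: 0.052
```

{"op": "send_rows", "data": {
  "plan": [
    [0,0,0.025,0,0,0,0],
    [0,0,0.025,0,0,0,0],
    [0,0,0.025,0,0,0,0],
    [0,0,0.025,0,0,0,0],
    [0,0,0,0,0,0,0]
  ]
}}

```text
time: 12.8
eef_pos: [0.4989, 0.1068, 0.2449]
orientation: [[-0.151, -0.001, -0.988], [0.988, -0.0, -0.151], [-0.0, -1.0, 0.001]]
ft_force: [-0.2, 0.1, -2.4]
gripper_width: 0.0515
```

{"op": "send_rows", "data": {
  "plan": [
    [0,0,0.02,0,0,0,0],
    [0,0,0.013,0,0,0,0],
    [0,0,0,0,0,0,0]
  ]
}}

```text
time: 13.18
eef_pos: [0.4989, 0.1068, 0.2402]
orientation: [[-0.152, -0.0, -0.988], [0.988, -0.0, -0.152], [-0.0, -1.0, 0.0]]
ft_force: [0.2, -0.1, -2.3]
gripper_width: 0.0515
```

4–5 mm remain; I'll go down in 1 mm steps and watch the force.

{"op": "send_rows", "data": {
  "plan": [
    [0,0,0.01,0,0,0,0],
    [0,0,0.01,0,0,0,0],
    [0,0,0,0,0,0,0]
  ]
}}

```text
time: 13.55
eef_pos: [0.4989, 0.1068, 0.2372]
orientation: [[-0.151, -0.0, -0.988], [0.988, -0.0, -0.151], [-0.0, -1.0, 0.0]]
ft_force: [0.4, 0.4, -1.7]
gripper_width: 0.0516
```

{"op": "send_rows", "data": {
  "plan": [
    [0,0,0.008,0,0,0,0],
    [0,0,0,0,0,0,0]
  ]
}}

```text
time: 13.8
eef_pos: [0.499, 0.1068, 0.236]
orientation: [[-0.151, -0.0, -0.988], [0.988, -0.0, -0.151], [-0.0, -1.0, 0.0]]
ft_force: [0.5, 0.1, -2.5]
gripper_width: 0.0518
```

{"op": "send_rows", "data": {
  "plan": [
    [0,0,0.006,0,0,0,0],
    [0,0,0,0,0,0,0]
  ]
}}

```text
time: 14.05
eef_pos: [0.499, 0.1068, 0.2355]
orientation: [[-0.151, 0.0, -0.988], [0.988, -0.0, -0.151], [-0.0, -1.0, -0.0]]
ft_force: [-2.0, -0.3, 3.4]
gripper_width: 0.0517
```

{"op": "send_rows", "data": {
  "plan": [
    [0,0,0.003,0,0,0,0],
    [0,0,0,0,0,0,0]
  ]
}}

```text
time: 14.3
eef_pos: [0.4989, 0.1068, 0.2355]
orientation: [[-0.151, 0.001, -0.988], [0.988, 0.0, -0.151], [-0.0, -1.0, -0.001]]
ft_force: [-2.5, -0.8, 9.0]
gripper_width: 0.0516
```

{"op": "send_rows", "data": {
  "plan": [
    [0,0,0,0.008,0,0,0],
    [0,0,0,0.006,0,0,0],
    [0,0,0,0,0,0,0]
  ]
}}

```text
time: 14.68
eef_pos: [0.4979, 0.1067, 0.2356]
orientation: [[-0.151, 0.003, -0.988], [0.988, 0.0, -0.151], [0.0, -1.0, -0.003]]
ft_force: [3.4, 0.2, 6.5]
gripper_width: 0.0516
```

{"op": "send_rows", "data": {
  "plan": [
    [0,0,0,0.005,0,0,0],
    [0,0,0,0,0,0,0]
  ]
}}

```text
time: 14.92
eef_pos: [0.4973, 0.1066, 0.2356]
orientation: [[-0.151, 0.003, -0.988], [0.988, 0.001, -0.151], [0.0, -1.0, -0.003]]
ft_force: [4.8, 0.2, 5.6]
gripper_width: 0.0518
```

{"op": "send_rows", "data": {
  "plan": [
    [0,0,-0.001,0.006,0,0,0],
    [0,0,0,0,0,0,0]
  ]
}}

```text
time: 15.18
eef_pos: [0.4961, 0.1064, 0.2355]
orientation: [[-0.151, 0.002, -0.988], [0.988, 0.0, -0.151], [0.0, -1.0, -0.003]]
ft_force: [4.3, 0.2, 6.2]
gripper_width: 0.0517
```

{"op": "send_rows", "data": {
  "plan": [
    [0,0,0,0.005,0,0,0],
    [0,0,0,0,0,0,0]
  ]
}}

```text
time: 15.42
eef_pos: [0.4955, 0.1063, 0.2355]
orientation: [[-0.151, 0.003, -0.988], [0.988, 0.001, -0.151], [0.0, -1.0, -0.003]]
ft_force: [6.0, 1.8, 4.8]
gripper_width: 0.0521
```

{"op": "send_rows", "data": {
  "plan": [
    [0,0,0,0.004,0,0,0],
    [0,0,0,0,0,0,0]
  ]
}}

```text
time: 15.68
eef_pos: [0.4953, 0.1063, 0.2355]
orientation: [[-0.151, 0.004, -0.988], [0.988, 0.001, -0.151], [0.0, -1.0, -0.004]]
ft_force: [6.6, 1.6, 2.7]
gripper_width: 0.0517
```

{"op": "send_rows", "data": {
  "plan": [
    [0,0,0,0.005,0,0,0],
    [0,0,0,0,0,0,0]
  ]
}}

```text
time: 15.92
eef_pos: [0.4951, 0.1063, 0.2356]
orientation: [[-0.151, 0.005, -0.988], [0.988, 0.001, -0.151], [0.0, -1.0, -0.005]]
ft_force: [10.4, 1.7, 0.3]
gripper_width: 0.0516
```

{"op": "send_rows", "data": {
  "plan": [
    [0,0,0.001,0.005,0,0,0],
    [0,0,0,0,0,0,0]
  ]
}}

```text
time: 16.18
eef_pos: [0.4948, 0.1062, 0.2356]
orientation: [[-0.151, 0.006, -0.988], [0.988, 0.001, -0.151], [-0.0, -1.0, -0.006]]
ft_force: [11.3, 2.2, -0.3]
gripper_width: 0.0517
```

```bash
python3 - <<'E'
from ov6 import *
o=st()
im=r.grab_frame('side')[:,:,::-1].copy();cv2.imwrite('pics/side7.png',im)
im2=r.grab_frame('top')[:,:,::-1].copy();cv2.imwrite('pics/top7.png',im2)
st()
cv2.imwrite('pics/c7.png',cv2.resize(im[165:245,205:305],None,fx=7.8,fy=7.8,interpolation=cv2.INTER_CUBIC))
go('pics/side7.png','pics/o7.png',[.4958,.1064,.0806],y0=165,off=(.9,.7))
E
```

```text
t 16.175 p [0.4948 0.1062 0.2356] yaw 1.7228 ydir [ 0.0062  0.001  -1.    ] F [11.323   2.2483 -0.3287] w 0.0517 grasp [0.4958 0.1064 0.0806]
q [ 0.2116  0.3218 -0.3601  0.8826 -0.0004  0.0596] T [ 0.2956 -2.3376 -0.0187]
t 16.275 p [0.4948 0.1063 0.2356] yaw 1.7228 ydir [ 0.0061  0.001  -1.    ] F [12.2085  1.8595 -0.6984] w 0.0518 grasp [0.4958 0.1064 0.0806]
q [ 0.2116  0.3219 -0.3601  0.8826 -0.0003  0.0596] T [ 0.3067 -2.3868 -0.0231]
```

View pics/c7.png

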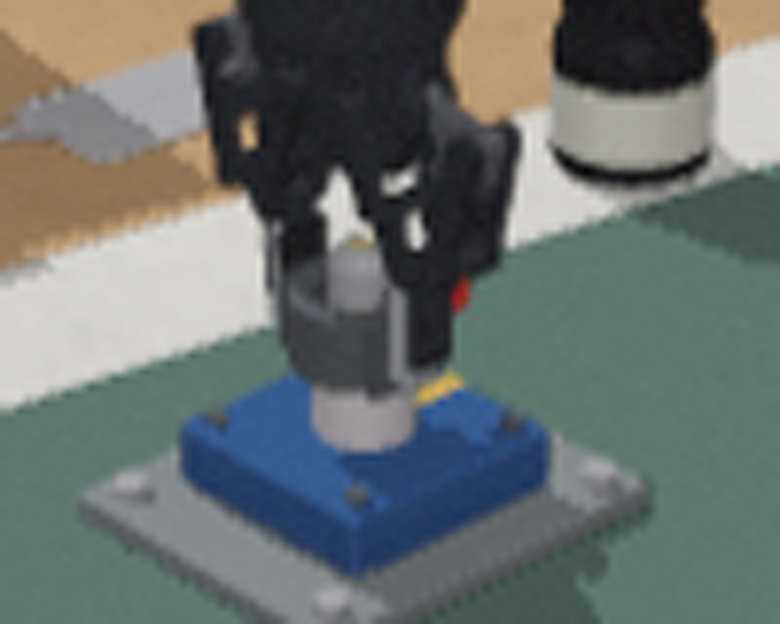

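View pics/o7.png

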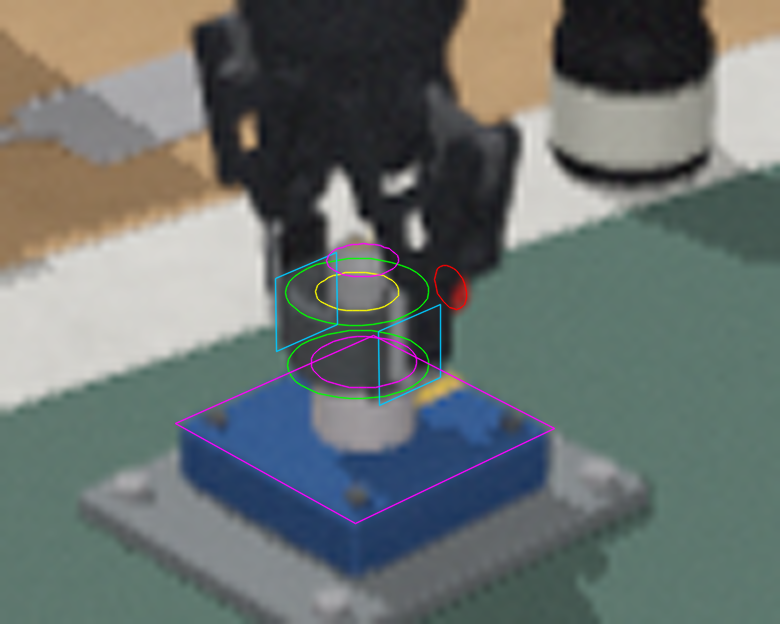

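View pics/top7.png

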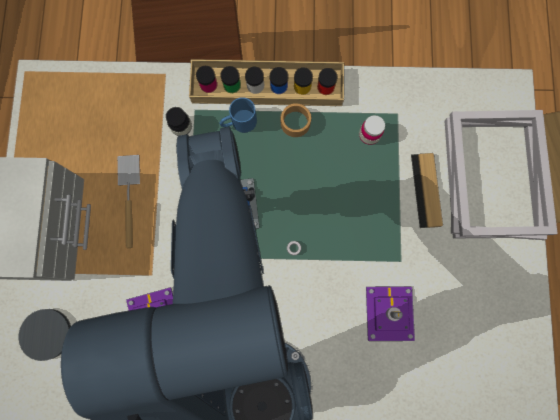

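{"op": "send_rows", "data": {
  "plan": [
    [0,0,0.0025,-0.003,0.0009,0,0],
    [0,0,0,0,0,0,0],
    [0,0,0,0,0,0,0]
  ]
}}

```text
time: 16.65
eef_pos: [0.4956, 0.1064, 0.2356]
orientation: [[-0.151, 0.002, -0.988], [0.988, 0.0, -0.151], [0.0, -1.0, -0.002]]
ft_force: [12.0, 2.5, 2.1]
gripper_width: 0.0518
```

```bash
python3 -c "
from plan import *
st()"
```

```text
t 16.65 p [0.4956 0.1064 0.2356] yaw 1.7228 ydir [ 0.0015  0.0002 -1.    ] F [12.0123  2.5172  2.0584] w 0.0518 grasp [0.4958 0.1064 0.0806]
q [ 0.2115  0.3249 -0.3554  0.889  -0.0001  0.0595] T [ 0.2438 -2.4129 -0.014 ]
```

```bash
python3 - <<'E'
from plan import *
F=[cv2.imread(f'pics/top{k}.png').astype(float) for k in(0,3)];im=sum(F)/2
sub=im[170:202,222:242];Y=np.clip((sub[...,2]-sub[...,0]-25)/120,0,1)
rows=[];
for i in range(Y.shape[0]):
    w=Y[i]
    if w.sum()>.8: rows.append((170+i,222+(w*np.arange(20)).sum()/w.sum(),w.sum()))
rows=np.array(rows);print(rows)
# invert to world: plate part z=.010 (x>.046 rel), housing z=.035
for v0,v1,z in((0,0,.010),(0,0,.035)):
    P=[]
    for v,u,w in rows:
        p=onplane('top',(u,v),z);rel=(p[0]-.498)*np.cos(.15)+(p[1]-.1072)*np.sin(.15)
        if (z<.02 and .049<rel<.073) or (z>.02 and .021<rel<.044):P.append(p[:2])
    P=np.array(P);print(z,len(P),P[0],P[-1],'slope',np.polyfit(P[:,0],P[:,1],1)[0], 'dir from axis',np.arctan2(P.mean(0)[1]-.1066,P.mean(0)[0]-.4982))
E
```

```text
[[182.     231.2835   2.1167]
 [183.     231.4007   2.3917]
 [184.     231.6018   2.3333]
 [185.     231.6974   2.4375]
 [186.     231.7201   2.4417]
 [187.     231.7645   2.3   ]
 [188.     231.5244   1.875 ]
 [189.     231.4979   1.9917]
 [190.     231.5216   2.0292]
 [191.     231.5513   2.0708]
 [192.     231.5771   2.1083]
 [193.     231.8442   2.1125]
 [194.     232.0694   1.8   ]
 [195.     232.3531   1.2625]
 [198.     230.374    1.0917]
 [199.     230.7577   1.0833]]
0.01 7 [0.5665 0.118 ] [0.5484 0.1165] slope 0.09474296175323406 dir from axis 0.16978402631935843
0.035 7 [0.5398 0.1137] [0.5221 0.1106] slope 0.17843183045400393 dir from axis 0.1811829149041657
```

```bash
python3 -c "
from plan import *
st();print(r.close_job());st()"
```

```text
t 16.65 p [0.4956 0.1064 0.2356] yaw 1.7228 ydir [ 0.0015  0.0002 -1.    ] F [12.0123  2.5172  2.0584] w 0.0518 grasp [0.4958 0.1064 0.0806]
q [ 0.2115  0.3249 -0.3554  0.889  -0.0001  0.0595] T [ 0.2438 -2.4129 -0.014 ]
the job is handed in; nothing more can be done
None
the job is handed in; nothing more can be done
```

The job is handed in at 16.65 s of the 61 s allowed. I gripped the spindle across its flat and turned it about 67° clockwise to the yellow mark. I then lowered the collar over it, screw over the flat, onto the shoulder, and left the arm gripping the collar and pushing it from the screw side.

**Last checks:**
- **Push:** the sideways push is about 12 N. About 4 N of that was met as sliding friction on the shoulder with the collar pressed down by about 8 N. The downward force is now about 4 N, so I estimate roughly 10 N reaches the flat.
- **Seating:** the collar stopped at the height worked out beforehand (gripper mounting face at 0.2355 m). The tool tilt is 0.0015 rad, and the side picture shows the collar down on the shoulder.
- **Screw on the flat:** the sideways stop came about 2.4 mm behind the estimated spindle axis, against the 2 mm expected. The grip width was steady at 51.8 mm.
- **Facing the mark:** after the turn, the line on the spindle's end pointed towards the mark in the top picture, and the collar's heading (0.152 rad) matches the stand heading I used.

**What disagreed or was not seen:**
- The stand's heading came out at 0.150–0.152 rad from its edges, but about 0.17 rad from the yellow mark alone. The flat's heading is therefore uncertain by about 1–2°.
- The side camera sat about 1 pixel off from the top camera, so I relied on the top view and on contact.
- The arm hid the stand in the final top picture. I could not see the spindle's flat or the screw tip directly at the end.

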